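Turn the warming plate off and serve the roll with tongs

TASK

The bread roll on the warming plate is ready: first slide the plate's heat slider fully to its left-hand end, which is off. Then grip the kitchen tongs, close their heads on the roll and lift it at least 6 cm clear of the plate; touch the roll with the tongs only and leave the cup and the other things where they stand. Finish while holding: the program ends with the roll held up in the tongs, nothing put down or let go.

Things in the scene. Friction and masses are not known exactly. Their poses are not given: they have to be found in the camera images.
- plate (a point): Centre of the top face of the warming plate's steel surface (106 x by 264 y mm), 38 mm above the worktop. The white box round it is fixed, 170 (x) by 280 (y) mm; this point lies 26 mm behind its centre. Axes: x away from the front edge, y along the box to the left, z up. The slider's slot runs along y, 84 mm to -x of this point, on the box's flat front top, 36 mm above the worktop.
- slider_grip (a point): Centre of the heat slider's black grip, a block 24 (x) by 12 (y) mm that stands from 2 to 22 mm above the box's flat front top; this point is 12 mm above that top, 48 mm above the worktop. Axes as the plate's. It slides along the plate's y axis, friction about 1.5 N, and stays where it is left.
- heat_slider (a joint): Position of the heat slider in m: 0 at its left-hand end stop (off; +y end), growing to 0.11 at the right-hand (-y) end. At 0 the grip's centre stands 95 mm to +y and 84 mm to -x of the plate's centre point.
- roll_center (a point): Centre (half-way up) of the bread roll, a flat-bottomed round bun, 48 mm in diameter and 39 mm high, about 45 g (0.7 to 1.4 times that). It stands upright on the right-hand half of the steel plate; z axis up. Widest 8 to 22 mm above its base, the top is domed.
- tongs_grip (a point): Steel kitchen tongs, 0.12 kg, two arms hinged at one end, lying on edge on the worktop, so that they open and close level. Point midway between the two black grip pads (at rest), 14 mm above the underside. x: from hinge to heads, z up; hinge 83 mm to -x. Pads 66 mm long, 28 mm high, 47 mm over their outer faces at rest, about 28 mm (and parallel) with the roll held. Balanced near here.
- tongs_heads (a point): Point midway between the tongs' heads (at rest), 105 mm to +x of the grip point, same axes, 14 mm above the underside. The heads are 44 mm long, 28 mm high from the underside up, slightly hollow inside, about 90 mm apart inside at rest and 105 mm over the outside; the tips end 128 mm to +x of the grip point.
- tongs_jaw (a joint): Closing angle of the tongs in rad: 0 open (at rest), about 0.23 with the roll held, 0.45 shut. A spring keeps them open: squeezing at the grip pads starts to close them at about 7 N and takes about 10 N when the heads meet the roll; 0.4 to 0.45 of any force above that presses on the roll. Each mm squeezed at the pads closes the heads by 2.3 mm, so a light squeeze carries the tongs still open.
- mug: White espresso cup, 62 mm wide, 55 mm high, 90 mm with its handle, standing at the left rear of the steel plate. Origin: centre of its underside. Leave it.
- honey_jar: Honey jar, 64 mm wide, 96 mm high, standing behind and right of the plate. Origin: centre of its underside. Leave it.
- salt_shaker: Salt shaker, 44 mm wide, 90 mm high, standing behind the tongs. Origin: centre of its underside. Leave it.
- capsule_a: Small white coffee capsule, 37 mm wide, 28 mm high, on the worktop left of the plate. Origin: centre of its underside. Leave it.
- teaspoon: Teaspoon, 130 mm long, 11 mm high, on the worktop at the left. Leave it.

How it is judged:
By the outcome, as a careful person would: the job done as asked, in the order asked, and still so for the second after the job is handed in, while the arm keeps its last pose, push and grip.
It also fails if it takes over 56 s, if anything falls off the work surface, if the arm or the gripper's body presses on something with over 40 N, if the wrist force passes 120 N, or if a joint passes its speed limit or range.

ROBOT

A 6-joint arm with a two-finger parallel gripper is mounted at the origin on a cart in front of the work surface, level with it; the furniture and walls round the work are solid. World frame = base frame: x ahead of the robot, y to its left, z up, the work surface at z = 0. Lengths are in m, angles in rad, forces in N, time in s.
With the tool pointing down it reaches from about 0.275 to 0.875 m from the base axis. Payload 12.5 kg.
Tool frame: the origin (TCP) lies at the centre of the arm's flange, where the gripper is bolted on; the fingertips stand 173 mm ahead of it and the grasp point (between the pads) lies 155 mm ahead of it; z points along the fingers, y is the line along which they close (so a half turn about z gives the same grasp; the last joint's range is limited). The gripper opens to 85 mm and grips with 20 to 120 N. Pads are 22 mm wide; open, the fingers measure 114 mm over their backs; the gripper's body (76 mm by 85 mm) begins 54 mm behind the grasp point. The pads swing forward as they close: fully open they stand 13 mm farther back than shut.
Start: joints at [1.235, 0.351, 1.652, -0, 1.139, -0.085], TCP at [0.136, 0.533, 0.405] pointing down, gripper open.
Joint ranges: [-2.75, 2.75], [-0.79, 2.1], [0.01, 2.65], [-1.57, 4.71], [0.07, 3.14], [-2.87, 2.87]. Speed limits (rad/s): [2.22, 2.22, 2.79, 3.14, 3.14, 3.14].

INTERFACE

Orientations are given as a unit quaternion [w, x, y, z].
In Python, from plant import bot gives the robot as it stands.
- The arm moves only by the shell command python3 -m crank 'ROWS' [FORCE]. ROWS is JSON, a list of rows, each a list of 5 numbers: the opening in per cent of the stroke, from 0 (shut) to 100 (fully open), then the shift along the tool's x, y, z in cm, then the turn about the tool's z in rad. In form: [[gripper, tx, ty, tz, roll], ...]. A call has 1 to 8 rows; each row shifts and turns the commanded pose from where the row before left it, along the tool's axes as they then stand; what a row does not reach is not made up. A row lasts 1/12 s, in which the tool goes at most 41.7 mm and 7.16 degrees, less where a joint would pass 70% of its speed; a pose out of reach is approached as far as the arm can. A call with a gripper value outside its range is refused whole. The fingers move at their own pace and stop on an object; FORCE is the grip in N (left out, the last holds). Time passes only in rows, so rows that do not move let the fingers close. It gives the time, the measured TCP pose, the force, the opening and the grip force at its end, in the units of the state.
- bot.get_obs(): the state, without advancing time (a new reading comes with each control period).
- bot.capture(name): name is "scene" or "top" or "wrist"; returns a dict with "color" (420x560x3 uint8, red, green, blue), "fx", "fy", "cx", "cy" (pixels), "k1" (the pictures are not rectified: a ray, as slopes to the right and down, at radius r is drawn at 1 + k1 r^2 times it, then the intrinsics apply), "rvec" (rotation vector, rad) and "tvec" (3), from world to camera coordinates, as OpenCV has them. Camera axes: x right, y down, z forward; pixel columns grow to the right and rows downward; lengths in m; the calibration is good to about 2 mm. A picture is of the moment at which its call begins. There is no depth.
- bot.close_job(): hands the job in; it is judged then, once.
The state is a dict: "clock": time; "joint_pos": joint angles; "joint_vel": joint speeds; "joint_torque": joint torques, N m; "tool_pos": TCP position; "tcp_rot": TCP orientation; "force": force on the tool from outside, world axes, zero at the start; "moment": the same for the moment, N m; "opening": finger opening in m; "grip_force": force on a finger pad.
Only numpy, scipy, OpenCV 4.12 (cv2) and the standard library are available. Lean on these libraries where they do the work, as an engineer would, in place of code of your own. Each camera call takes 0.05 s, during which the arm holds its last target. There are 200 camera calls.

## Working session

There is one attempt and no reset: what is moved stays moved. The work goes in short steps, Python scripts to look and compute and a shell command to move; the robot and the scene stay as the last step left them, time stands still between calls to the robot, and variables do not carry over. Pictures are saved under pics/ and viewed, at most 13 in all, crops included, and the job is handed in when it is done.

```bash
mkdir -p pics; cat > h.py <<'E'
import numpy as np, cv2
from plant import bot
def cap(n,f):
    c=bot.capture(n); cv2.imwrite('pics/'+f,c['color'][:,:,::-1]); 
    import pickle; pickle.dump(c,open('pics/'+f+'.pkl','wb')); return c
def ray(c,u,v):
    x,y=(u-c['cx'])/c['fx'],(v-c['cy'])/c['fy']; rd=np.hypot(x,y); r=rd
    for _ in range(20): r=rd/(1+c['k1']*r*r)
    s=r/rd if rd>0 else 1
    R=cv2.Rodrigues(np.array(c['rvec'],float))[0]; t=np.array(c['tvec'],float).ravel()
    return -R.T@t, R.T@np.array([x*s,y*s,1])
def onz(c,u,v,z):
    o,d=ray(c,u,v); return o+d*(z-o[2])/d[2]
E
python3 - <<'E'
from h import *
a=cap('top','top.png');b=cap('scene','scene.png')
o=bot.get_obs();print(o['clock'],o['tool_pos'],o['tcp_rot'],o['opening'])
for c in(a,b):print(ray(c,280,210))
E
```

```text
0.1 [0.13641968 0.53269278 0.40419118] [-1.05844454e-04  1.25034967e-01  9.92152185e-01 -5.35640462e-04] 0.08518656560307752
(array([-0.05441762,  0.09990082,  1.5126163 ]), array([ 0.3815577 , -0.07670754, -0.92115829]))
(array([0.04843576, 0.98428609, 0.74262136]), array([ 0.36113128, -0.77518129, -0.51843674]))
```

View pics/top.png

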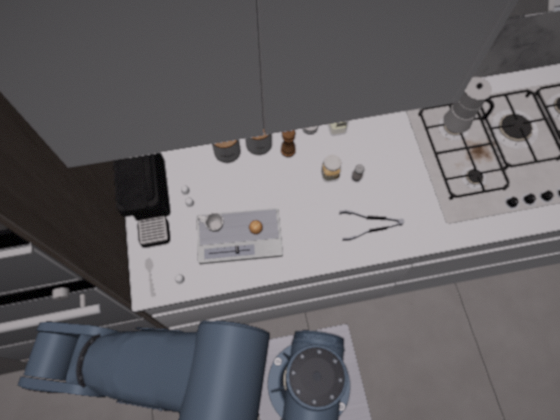

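View pics/scene.png

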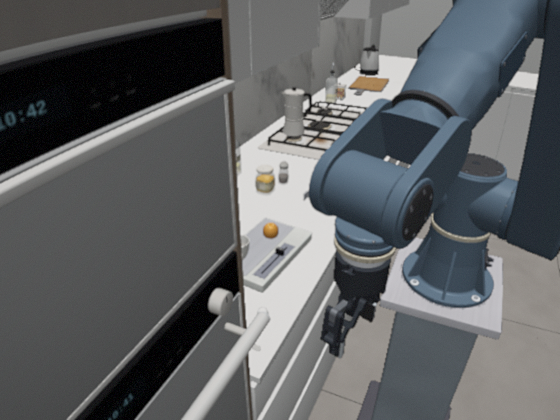

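Top view: the box is at about (240,237), the roll at (256,227), the slider grip near (237,251) and the cup at (214,222). The tongs' hinge is at (401,222), with the heads at (343,212) and (346,239). The scene view shows the same layout. I'll enlarge the top view and compute rough positions.

```bash
python3 - <<'E'
from h import *
import pickle
c=pickle.load(open('pics/top.png.pkl','rb'))
im=c['color'][140:300,130:420,::-1]
im=im[60:130,55:285]
cv2.imwrite('pics/crop.png',cv2.resize(im,None,fx=3.45,fy=3.45,interpolation=cv2.INTER_CUBIC))
for n,u,v,z in [('roll',256,227,.06),('slider',237,251,.05),('mug',214,222,.06),('hinge',401,222,.02),('h1',342,212,.028),('h2',346,240,.028),('honey',332,165,.09),('salt',358,172,.09),('boxFL',198,262,.036),('boxFR',282,255,.036),('boxBL',199,219,.036),('boxBR',279,211,.036)]: print(n,onz(c,u,v,z).round(3))
E
```

```text
roll [0.503 0.069 0.06 ]
slider [0.436 0.144 0.05 ]
mug [0.547 0.202 0.06 ]
hinge [ 0.442 -0.421  0.02 ]
h1 [ 0.513 -0.231  0.028]
h2 [ 0.412 -0.219  0.028]
honey [ 0.665 -0.226  0.09 ]
salt [ 0.622 -0.306  0.09 ]
boxFL [0.428 0.274 0.036]
boxFR [0.399 0.001 0.036]
boxBL [0.577 0.252 0.036]
boxBR [ 0.554 -0.019  0.036]
```

View pics/crop.png

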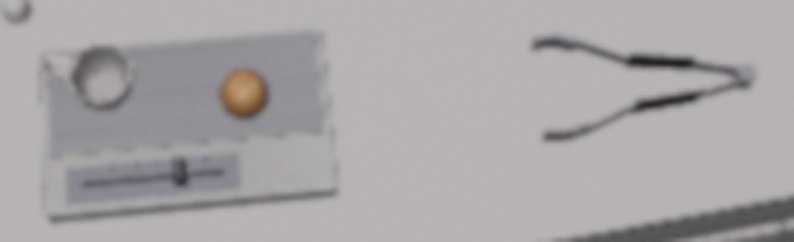

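```bash
cat >> h.py <<'E'
from scipy.spatial.transform import Rotation as Ro
def pose():
    o=bot.get_obs(); q=o['tcp_rot']; return np.array(o['tool_pos']),Ro.from_quat([q[1],q[2],q[3],q[0]]).as_matrix(),o
def go(x,y,z,yang=None):
    """tool-axis cm deltas to TCP x,y,z ; yang= desired world angle of tool y"""
    p,R,o=pose(); d=R.T@(np.array([x,y,z])-p)*100
    r=None
    if yang is not None:
        cur=np.arctan2(R[1,1],R[0,1]); r=-((yang-cur+np.pi/2)%np.pi-np.pi/2)
    print('t',round(o['clock'],2),'d_tool cm',d.round(2),'roll',r,'p',p.round(4),'F',np.round(o['force'],1),'op',o['opening'])
E
python3 -m crank '[[0,-2.5,-2.1,0,0],[0,-2.5,-2.1,0,0],[0,-2.5,-2.1,0,0],[0,-2.5,-2.1,0,0],[0,-2.5,-2.1,0,0],[0,-2.5,-2.1,0,0],[0,-2.5,-2.1,0,0],[0,-2.5,-2.1,0,0]]' 20
python3 -m crank '[[0,-2.5,-2.1,0,0],[0,-2.5,-2.1,0,0],[0,-2.5,-2.1,0,0],[0,-2.5,-2.1,0,0],[0,-2.5,-2.1,1,-0.08],[0,-2.5,-2.1,2,-0.07],[0,-2.5,-2.1,2,0],[0,-1,-1,1,0]]'
python3 - <<'E'
from h import *
go(.434,.099,.30,np.pi/2-.106)
c=cap('wrist','w1.png'); print(ray(c,280,210))
E
```

```text
clock: 0.77
tool_pos: [0.289, 0.319, 0.4046]
tcp_rot: [-0.0, 0.125, 0.992, -0.0]
force: [0.3, 0.7, 0.1]
opening: -0.0002
grip_force: 0.0
clock: 1.43
tool_pos: [0.4377, 0.1259, 0.3428]
tcp_rot: [-0.001, 0.051, 0.999, -0.0]
force: [-1.2, 0.5, 0.0]
opening: -0.0003
grip_force: 0.0
t 1.43 d_tool cm [ 0.09 -2.71  4.28] roll 0.0038807147669148723 p [0.4377 0.1259 0.3428] F [-1.2  0.5  0. ] op -0.00030734749363981644
(array([0.36133235, 0.1340885 , 0.31326174]), array([ 0.30954628, -0.01750554, -0.95088633]))
```

View pics/w1.png

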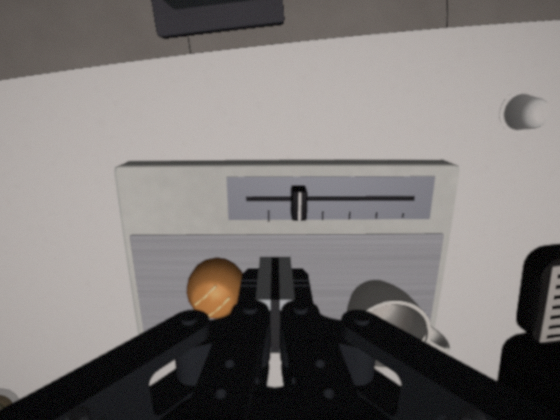

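Wrist view: the slider grip is at (299,203), in a slot from (247,198) to (414,198). The roll is at (216,289), and the box's front corners are at (118,166) and (457,166). Left in the world is right in the picture.

```bash
python3 - <<'E'
from h import *
import pickle
c=pickle.load(open('pics/w1.png.pkl','rb'))
for n,u,v,z in [('grip',299,203,.055),('slotR',247,198.5,.036),('slotL',414,198.5,.036),('FR',119,167,.036),('FL',457,166,.036),('steelFR',131,235,.038),('steelFL',443,234,.038),('roll',216,289,.058)]: print(n,onz(c,u,v,z).round(4))
im=c['color'][:,:,::-1].astype(int); m=((im[:,:,2]>im[:,:,0]+50)).astype(np.uint8)
n,l,s,ce=cv2.connectedComponentsWithStats(m); k=1+s[1:,4].argmax(); print(s[k],ce[k]); 
E
```

```text
grip [0.4413 0.1442 0.055 ]
slotR [0.4391 0.1034 0.036 ]
slotL [0.453  0.2387 0.036 ]
FR [0.4027 0.0051 0.036 ]
FL [0.4294 0.2732 0.036 ]
steelFR [0.4601 0.0027 0.038 ]
steelFL [0.4861 0.2631 0.038 ]
roll [0.5063 0.071  0.058 ]
[ 188  264   52   54 2194] [214.05423883 289.99863263]
```

```bash
python3 -m crank '[[0,0,-1,2,0.003],[0,0,-0.9,3,0.003],[0,0,0,3,0],[0,0,0,2.5,0],[0,0,0,1.5,0],[0,0,0,0,0],[0,0,0,0,0]]'; python3 -c "
from h import *
go(.440,.108,.216,np.pi/2-.0995)"
```

```text
clock: 2.07
tool_pos: [0.4342, 0.1097, 0.2247]
tcp_rot: [-0.001, 0.053, 0.999, -0.0]
force: [0.5, -0.2, 0.3]
opening: 0.0
grip_force: 0.0
t 2.07 d_tool cm [-0.59 -0.11  0.87] roll -0.007102653736836162 p [0.4342 0.1097 0.2247] F [ 0.5 -0.2  0.3] op 2.309768495637481e-05
```

```bash
python3 -m crank '[[0,-0.6,-0.1,0.8,-0.006],[0,0,0.5,0,0],[0,0,1,0,0],[0,0,1,0,0],[0,0,1,0,0],[0,0,1,0,0],[0,0,1,0,0],[0,0,1,0,0]]';python3 -m crank '[[0,0,1,0,0],[0,0,0.6,0,0],[0,0,0.4,0,0],[0,0,0,0,0]]'; python3 -c "
from h import *
go(.4505,.210,.216,np.pi/2-.0995)
cap('wrist','w2.png')"
```

```text
clock: 2.73
tool_pos: [0.4468, 0.1738, 0.2169]
tcp_rot: [0.0, 0.05, 0.999, 0.0]
force: [1.2, -2.1, 1.3]
opening: -0.0001
grip_force: 0.9
clock: 3.07
tool_pos: [0.4487, 0.1931, 0.2166]
tcp_rot: [-0.0, 0.05, 0.999, 0.0]
force: [-0.5, -0.4, -0.3]
opening: 0.0
grip_force: 0.0
t 3.07 d_tool cm [-0.01  1.7   0.06] roll -0.0007016592153674672 p [0.4487 0.1931 0.2166] F [-0.5 -0.4 -0.3] op 3.2998556899567996e-05
```

View pics/w2.png

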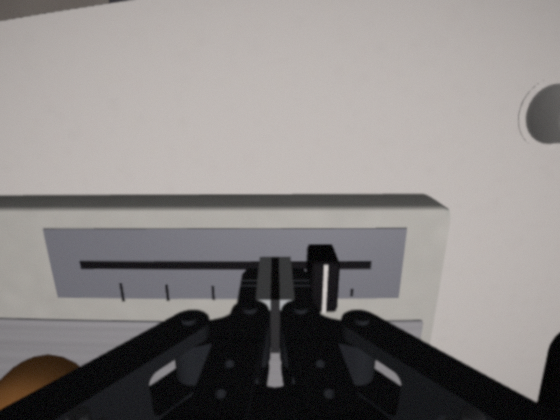

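The grip is at (322,275), just ahead of the fingers, and the slot's left end is at (370,265). I'll push on in small steps until the stop shows in the force.

```bash
python3 -m crank '[[0,0,0.7,0,0],[0,0,0.6,0,0],[0,0,0.4,0,0],[0,0,0,0,0]]';python3 -m crank '[[0,0,0.2,0,0],[0,0,0,0,0]]';python3 -m crank '[[0,0,0.2,0,0],[0,0,0,0,0]]'; python3 -m crank '[[0,0,0.2,0,0],[0,0,0,0,0]]'
```

```text
clock: 3.45
tool_pos: [0.4504, 0.2098, 0.2165]
tcp_rot: [-0.0, 0.05, 0.999, -0.0]
force: [-0.6, 0.3, -0.1]
opening: 0.0
grip_force: 0.0
clock: 3.62
tool_pos: [0.4506, 0.2107, 0.2166]
tcp_rot: [-0.001, 0.05, 0.999, -0.001]
force: [0.6, -10.8, 1.7]
opening: 0.0001
grip_force: 5.4
clock: 3.78
tool_pos: [0.4508, 0.2116, 0.2165]
tcp_rot: [-0.001, 0.05, 0.999, -0.002]
force: [0.1, -24.4, 6.0]
opening: -0.0002
grip_force: 12.4
clock: 3.95
tool_pos: [0.4509, 0.2125, 0.2165]
tcp_rot: [-0.002, 0.05, 0.999, -0.003]
force: [1.2, -38.3, 9.8]
opening: -0.0003
grip_force: 19.6
```

The slider is at its stop: the force rose to 38 N at the predicted place. Next I back off, rise and head for the tongs.

```bash
python3 -m crank '[[0,0,-0.6,0,0],[0,0,-0.6,-2,0],[50,0,-1,-3.5,0],[100,0,-2,-3.5,0],[100,0,-3,-2,0],[100,0,-3.5,0,0],[100,0,-3.5,0,0],[100,0,-3.5,0,0]]'; python3 -c "
from h import *
go(.44,-.338,.33,1.467-np.pi/2); print(np.round(bot.get_obs()['joint_pos'],3))
cap('wrist','w2b.png')"
```

```text
clock: 4.62
tool_pos: [0.4329, 0.0379, 0.3274]
tcp_rot: [0.001, 0.05, 0.999, 0.0]
force: [-0.1, -0.3, 0.1]
opening: 0.0723
grip_force: 0.0
t 4.62 d_tool cm [ -4.47 -37.33  -0.27] roll -1.5672851700146735 p [0.4329 0.0379 0.3274] F [-0.1 -0.3  0.1] op 0.07233090303889297
[-0.02   0.252  2.013  0.     0.874 -1.491]
```

```bash
python3 -m crank '[[100,-0.5,-3.7,0,0],[100,-0.5,-3.7,0,0],[100,-0.5,-3.7,0,0],[100,-0.5,-3.7,0,0],[100,-0.5,-3.7,0,0],[100,-0.5,-3.7,0,0],[100,-0.5,-3.7,0,0],[100,-0.5,-3.7,0,0]]' >/dev/null; python3 -m crank '[[100,-0.3,-3.5,0,0],[100,-0.2,-3,0,0],[100,0,0,0,0.115],[100,0,0,0,0.115],[100,0,0,0,0.115],[100,0,0,0,0.115],[100,0,0,0,0.115],[100,0,0,0,0.115]]' >/dev/null;  python3 -m crank '[[100,0,0,0,0.115],[100,0,0,0,0.115],[100,0,0,0,0.115],[100,0,0,0,0.115],[100,0,0,0,0.115],[100,0,0,0,0.115],[100,0,0,0,0.115],[100,0,0,0,0.06]]'; python3 -m crank '[[100,0,0,0,0],[100,0,0,0,0]]' >/dev/null; python3 -c "
from h import *
go(.4507,-.338,.33,1.467-np.pi/2)
cap('wrist','w3.png')"
```

```text
clock: 6.67
tool_pos: [0.4419, -0.3245, 0.3268]
tcp_rot: [0.0, 0.739, 0.674, 0.0]
force: [0.2, -0.2, 0.4]
opening: 0.0855
grip_force: 0.0
t 6.83 d_tool cm [-1.27  1.   -0.32] roll 0.0209387708621378 p [ 0.4418 -0.3245  0.3268] F [ 0.4 -1.5  0.2] op 0.0856655949829019
```

View pics/w3.png

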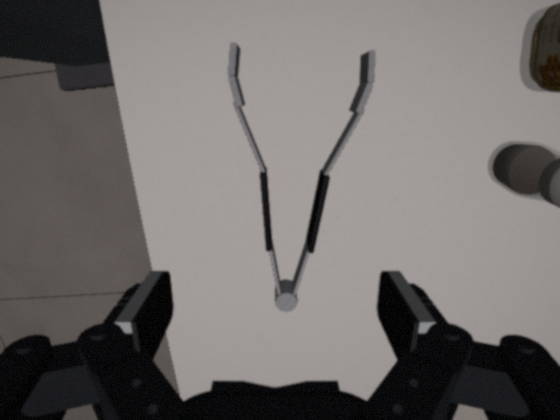

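Wrist view over the tongs: the hinge cap is at (287,285). The pads run (264,172)-(269,249) and (325,174)-(311,251), and the tips are at (234,43) and (369,51). The salt shaker at (525,168) is well clear.

```bash
python3 - <<'E'
from h import *
import pickle
c=pickle.load(open('pics/w3.png.pkl','rb'))
im=c['color']; m=(im.max(2)<60).astype(np.uint8); m[:, :255]=0; m[:,332:]=0; m[:165]=0; m[256:]=0
n,l,s,ce=cv2.connectedComponentsWithStats(m); print(s[1:],ce[1:])
P=lambda u,v,z=.028:onz(c,u,v,z)[:2]
a=(P(264,172)+P(325,174))/2; b=(P(269,249)+P(311,251))/2; h=P(287,285); t=(P(234,43)+P(369,51))/2
print('padfront',a,'padback',b,'hinge',h,'tips',t, 'tipw',np.linalg.norm(P(234,43)-P(369,51)))
g=(a+b)/2; d=t-h; yaw=np.arctan2(d[1],d[0]); print('grip',g,'yaw hinge-tip',yaw,'h->g',np.linalg.norm(g-h),'pads',np.linalg.norm(P(267,210)-P(318,212)))
e=np.array([np.cos(yaw),np.sin(yaw)]); print('from hinge',h+.083*e,'from tip',t-.128*e)
go(g[0],g[1],.28,yaw-np.pi/2)
E
```

```text
[[302 165  27  91 754]
 [261 172  12  79 415]] [[316.33289125 211.30901857]
 [265.99277108 211.00963855]]
padfront [ 0.45905036 -0.30641474] padback [ 0.45102956 -0.37052206] hinge [ 0.44617646 -0.4028307 ] tips [ 0.4703311  -0.21673982] tipw 0.09496382355367901
grip [ 0.45503996 -0.3384684 ] yaw hinge-tip 1.4417178174752698 h->g 0.0649697448359923 pads 0.04056659543430618
from hinge [ 0.45686026 -0.32052119] from tip [ 0.45385489 -0.34367498]
t 6.88 d_tool cm [-1.28  1.43  4.67] roll 0.046465106518017496 p [ 0.4418 -0.3245  0.3267] F [-0.2  0.9 -1. ] op 0.0853588139346862
```

```bash
python3 -m crank '[[100,-0.7,0.7,2,0.022],[100,-0.7,0.7,3,0.021],[100,0,0,3,0],[100,0,0,3,0],[100,0,0,1.5,0],[100,0,0,0,0],[100,0,0,0,0]]' >/dev/null; python3 -c "
from h import *
go(.4548,-.340,.1755,1.445-np.pi/2)"
```

```text
t 7.47 d_tool cm [-0.01  0.04  2.61] roll -0.000980174777588605 p [ 0.4544 -0.3398  0.2016] F [ 0.2 -0.2  1.2] op 0.0856519285956875
```

```bash
python3 -m crank '[[100,0,0,1.5,0],[100,0,0,1.1,0],[100,0,0,0,0],[62,0,0,0,0],[54,0,0,0,0],[54,0,0,0,0]]' 20; python3 -m crank '[[49,0,0,0,0],[49,0,0,0,0],[49,0,0,0,0]]'; python3 -c "
from h import *
go(.4548,-.340,.1755,1.445-np.pi/2); print(bot.get_obs()['grip_force'])
cap('wrist','w4.png')"
```

```text
clock: 7.97
tool_pos: [0.4546, -0.34, 0.1766]
tcp_rot: [0.001, 0.751, 0.661, 0.0]
force: [-0.4, -0.4, -0.8]
opening: 0.0519
grip_force: 0.0
clock: 8.22
tool_pos: [0.4548, -0.3402, 0.1771]
tcp_rot: [0.001, 0.751, 0.66, 0.0]
force: [-0.8, 0.5, 7.6]
opening: 0.042
grip_force: 9.4
t 8.22 d_tool cm [ 0.02 -0.    0.16] roll -0.0020713814507349326 p [ 0.4548 -0.3402  0.1771] F [-0.8  0.5  7.6] op 0.04199255454393746
9.350338513031602
```

View pics/w4.png

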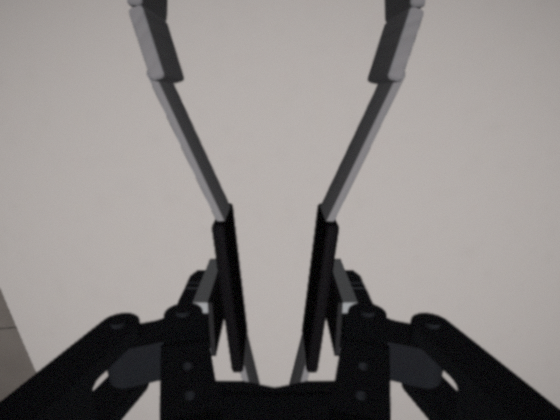

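The tongs are gripped at 42 mm and still open, with the heads at the top of the picture. I'll lift and carry them toward the roll.

```bash
python3 -m crank '[[49,0,0,-0.5,0],[49,0,0,-1,0],[49,0,0,-1.5,0],[49,0,0,-2,0],[49,0,0,-2.5,0],[49,0,0,-2.5,0],[49,0,0,-1.5,0],[49,0,0,-0.5,0]]'; python3 -c "
from h import *
go(.4918,-.0342,.30,1.45-np.pi/2); print(bot.get_obs()['grip_force'])"
```

```text
clock: 8.93
tool_pos: [0.4546, -0.34, 0.2991]
tcp_rot: [0.002, 0.751, 0.66, 0.0]
force: [0.6, -0.2, -1.0]
opening: 0.0419
grip_force: 7.5
t 8.93 d_tool cm [30.81 -0.22 -0.17] roll -0.0071753506454999005 p [ 0.4546 -0.34    0.2991] F [ 0.6 -0.2 -1. ] op 0.0418930535153462
7.5072806782554835
```

```bash
python3 -m crank '[[49,0.6,0,0,0],[49,1.2,0,0,0],[49,1.8,0,0,0],[49,2.3,0,0,0],[49,2.3,0,0,0],[49,2.3,0,0,0],[49,2.3,0,0,0],[49,2.3,0,0,0]]'>/dev/null; python3 -m crank '[[49,2.3,0,0,0],[49,2.3,0,0,0],[49,2.3,0,0,0],[49,2.3,0,0,0],[49,2.1,0,0,0],[49,1.6,0,0,0],[49,1.1,0,0,0],[49,0.6,-0.2,0,0]]';python3 -m crank '[[49,0.3,0,0,0],[49,0,0,0,0],[49,0,0,0,0]]'>/dev/null; python3 -c "
from h import *
go(.4918,-.0342,.30,1.45-np.pi/2)
cap('wrist','w5.png');c=cap('top','t5.png'); 
im=c['color'][200:270,185:345,::-1]; cv2.imwrite('pics/t5c.png',cv2.resize(im,None,fx=4,fy=4,interpolation=cv2.INTER_CUBIC))"
```

```text
clock: 10.27
tool_pos: [0.49, -0.0433, 0.2948]
tcp_rot: [-0.001, 0.75, 0.661, -0.0]
force: [-0.5, -1.0, -1.3]
opening: 0.0418
grip_force: 7.5
t 10.52 d_tool cm [ 0.82  0.02 -0.45] roll -0.007471789844391674 p [ 0.4905 -0.0424  0.2955] F [ 0.2 -0.5 -1.2] op 0.04179527354249727
```

View pics/w5.png

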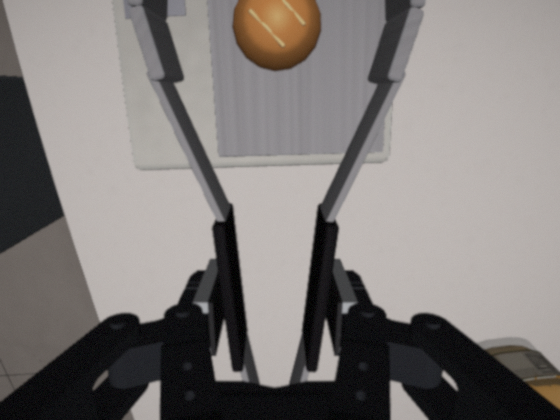

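The tongs are level and steady. The roll is at about (277,25), radius 44 px, centred between the arms; the box's right end is at row 163.

```bash
python3 - <<'E'
from h import *
import pickle
c=pickle.load(open('pics/w5.png.pkl','rb'))
im=c['color'].astype(int); m=((im[:,:,0]>im[:,:,2]+45)).astype(np.uint8); m[200:]=0
ct=max(cv2.findContours(m,0,1)[0],key=cv2.contourArea)[:,0]; ct=ct[ct[:,1]>2]
print(cv2.boundingRect(ct)); (u,v),_,_=cv2.fitEllipse(ct.astype(np.int32)); print(u,v)
r=onz(c,u,v,.056); print('roll',r)
yaw=1.445;p=r[:2]-.105*np.array([np.cos(yaw),np.sin(yaw)])
go(p[0],p[1],.223,yaw-np.pi/2)
E
```

```text
(234, 3, 86, 65)
276.4391174316406 21.536848068237305
roll [0.50653817 0.0719267  0.056     ]
t 10.62 d_tool cm [1.06 0.14 7.26] roll -0.0029616824994633806 p [ 0.4906 -0.0426  0.2956] F [ 1.2  0.2 -1. ] op 0.04196756786201401
```

```bash
python3 -m crank '[[49,0.5,0.1,0,0],[49,0.5,0,0.5,0],[49,0,0,1.2,0],[49,0,0,1.6,0],[49,0,0,1.6,0],[49,0,0,1.2,0],[49,0,0,0.6,0],[49,0,0,0,0]]'; python3 -m crank '[[49,0,0,0,0],[49,0,0,0,0]]'; python3 -c "
from h import *
go(.4933,-.0322,.223,1.445-np.pi/2)"
```

```text
clock: 11.28
tool_pos: [0.4926, -0.032, 0.2274]
tcp_rot: [-0.001, 0.751, 0.66, -0.001]
force: [-0.7, -0.7, -0.6]
opening: 0.0421
grip_force: 7.5
clock: 11.45
tool_pos: [0.4932, -0.0322, 0.2293]
tcp_rot: [0.0, 0.751, 0.66, 0.0]
force: [0.2, 0.4, -0.7]
opening: 0.042
grip_force: 7.5
t 11.45 d_tool cm [0.   0.01 0.63] roll -0.0021786303370832094 p [ 0.4932 -0.0322  0.2293] F [ 0.2  0.4 -0.7] op 0.042045261778256925
```

```bash
python3 -m crank '[[49,0,0,0.4,0],[49,0,0,0.35,0],[49,0,0,0,0],[49,0,0,0,0],[49,0,0,0,0]]'; python3 -m crank '[[44,0,0,0,0],[40,0,0,0,0],[37,0,0,0,0],[35,0,0,0,0],[34,0,0,0,0],[33,0,0,0,0],[32,0,0,0,0],[32,0,0,0,0]]' 30; python3 -c "
from h import *
go(.4933,-.0322,.223,1.445-np.pi/2);print(bot.get_obs()['grip_force'])
cap('wrist','w6.png')"
```

```text
clock: 11.87
tool_pos: [0.4929, -0.0322, 0.2212]
tcp_rot: [0.0, 0.751, 0.66, -0.0]
force: [-0.1, -0.4, -0.9]
opening: 0.0418
grip_force: 7.5
clock: 12.53
tool_pos: [0.4929, -0.0322, 0.2212]
tcp_rot: [0.0, 0.751, 0.66, -0.0]
force: [-0.6, -0.1, -1.4]
opening: 0.0274
grip_force: 10.7
t 12.53 d_tool cm [ 0.01  0.04 -0.18] roll -0.0021818754044136135 p [ 0.4929 -0.0322  0.2212] F [-0.6 -0.1 -1.4] op 0.027446118751213534
10.744662880897522
```

View pics/w6.png

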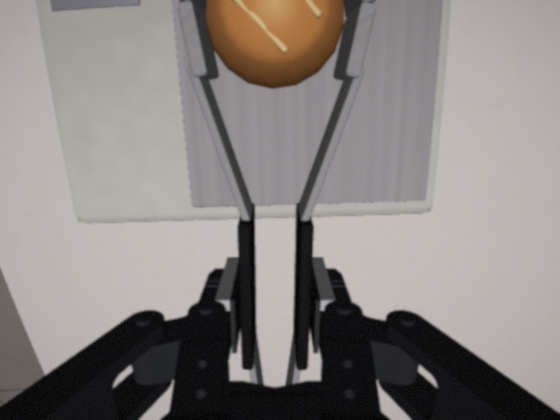

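The roll at (275,25) sits between the heads, which are just touching it. I'll squeeze harder and lift.

```bash
python3 -m crank '[[28,0,0,0,0],[24,0,0,0,0],[15,0,0,0,0],[0,0,0,0,0],[0,0,0,0,0],[0,0,0,0,0]]' 30; python3 -m crank '[[0,0,0,-0.3,0],[0,0,0,-0.5,0],[0,0,0,-0.7,0],[0,0,0,-0.7,0],[0,0,0,-0.5,0],[0,0,0,0,0]]'; python3 -c "
from h import *
cap('wrist','w7.png')"
```

```text
clock: 13.08
tool_pos: [0.4929, -0.0322, 0.2212]
tcp_rot: [0.0, 0.751, 0.66, 0.0]
force: [-0.1, 0.3, -0.2]
opening: 0.0256
grip_force: 31.0
clock: 13.58
tool_pos: [0.4932, -0.0323, 0.2496]
tcp_rot: [0.001, 0.751, 0.66, 0.001]
force: [-0.6, -0.2, -1.6]
opening: 0.0255
grip_force: 31.0
```

View pics/w7.png

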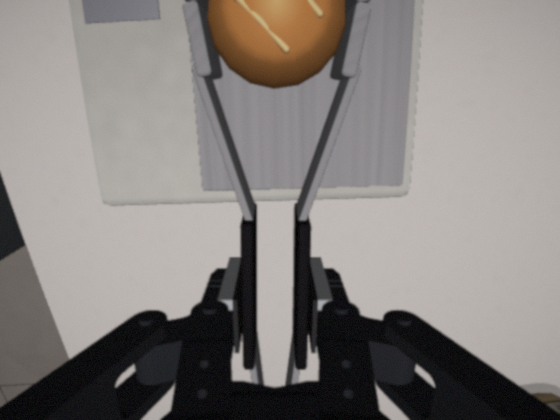

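The roll has risen with the tongs: it keeps the same size and place in the picture while the plate recedes. I'll lift it on to about 11 cm.

```bash
python3 -m crank '[[0,0,0,-0.5,0],[0,0,0,-1.1,0],[0,0,0,-1.5,0],[0,0,0,-1.7,0],[0,0,0,-1.5,0],[0,0,0,-1.1,0],[0,0,0,-0.7,0],[0,0,0,-0.4,0]]'; python3 -m crank '[[0,0,0,0,0],[0,0,0,0,0],[0,0,0,0,0],[0,0,0,0,0],[0,0,0,0,0],[0,0,0,0,0]]'; python3 - <<'E'
from h import *
a=cap('wrist','w8.png')['color'];b=bot.capture('scene')['color']
cv2.imwrite('pics/f8.png',np.hstack([cv2.resize(a,(400,300)),cv2.resize(b[180:330,200:400],(400,300))])[:,:,::-1])
E
```

```text
clock: 14.3
tool_pos: [0.4929, -0.0322, 0.3344]
tcp_rot: [0.001, 0.751, 0.66, 0.0]
force: [0.5, -0.0, -1.8]
opening: 0.0257
grip_force: 31.0
clock: 14.8
tool_pos: [0.4929, -0.0322, 0.3329]
tcp_rot: [-0.0, 0.751, 0.66, -0.0]
force: [-0.3, -0.2, -1.1]
opening: 0.0257
grip_force: 31.0
```

View pics/f8.png

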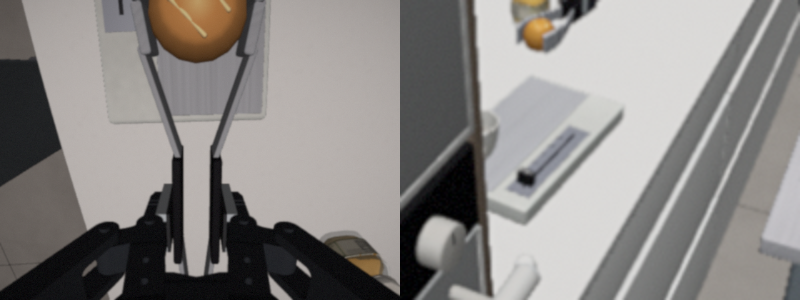

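The roll is held in the tongs about 11 cm up, at (540,35) in the right-hand picture. The slider is at its left end, at (525,177), and the cup still stands at (490,130). I'm handing in.

```bash
python3 -c "
from plant import bot
print(bot.close_job())"
```

```text
the job is handed in; nothing more can be done
None
```

I slid the heat slider to its left-hand stop (off), and the roll is held in the tongs about 11 cm above the plate; the job was handed in at about 15 s, and no verdict was returned.

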